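Draw the baked sheet out from under the press

ROBOT

A 6-joint arm with a two-finger parallel gripper is mounted at the origin on the work surface. World frame = base frame: x ahead of the robot, y to its left, z up, the work surface at z = 0. Lengths are in m, angles in rad, forces in N, time in s.
With the tool pointing down it reaches from about 0.35 to 0.975 m from the base axis. Payload 4.9 kg.
Tool frame: the origin (TCP) lies midway between the tips of the shut fingers; the grasp point (between the pads) lies 19 mm behind it; z points along the fingers, y is the line along which they close (so a half turn about z gives the same grasp; the last joint's range is limited). The gripper opens to 85 mm and grips with 20 to 120 N. Pads are 22 mm wide; open, the fingers measure 114 mm over their backs; the gripper's body (76 mm by 85 mm) begins 54 mm behind the grasp point. The pads swing forward as they close: fully open they stand 13 mm farther back than shut.
Start: joints at [-1.305, 0.053, 1.613, -0, 1.476, -0.119], TCP at [0.235, -0.579, 0.231] pointing down, gripper open.
Joint ranges: [-3.01, 3.01], [-1.01, 2.22], [0.06, 2.58], [-1.02, 4.17], [0.09, 2.62], [-3.14, 3.14]. Speed limits (rad/s): [2.57, 2.57, 3.14, 3.14, 3.14, 3.14].

INTERFACE

Orientations are given as a unit quaternion [w, x, y, z].
In Python, from plant import * gives the robot as it stands.
- The arm moves only by the tool jog_arm, never from a script. Its argument "targets" is a list of rows, each a list of 3 entries, a list of its own where there are three numbers: the shift along the tool's x, y, z in units of 25 mm (1.0 is 25 mm), then the turn, a rotation vector about the tool's x, y, z in units of 8 degrees (1.0 is 8 degrees), then the opening in per cent of the stroke, from 0 (shut) to 100 (fully open). A call has 1 to 8 rows; each row is the pose to reach, as a shift and turn from the pose commanded when the call began, along the tool's axes at that moment; what a row does not reach only later rows make up. A row lasts 1/8 s, in which the tool goes at most 62.5 mm and 10.7 degrees, less where a joint would pass 70% of its speed; a pose out of reach is approached as far as the arm can. A call with a gripper value outside its range is refused whole. The fingers move at their own pace and stop on an object; the grip force is fixed at half the most. Time passes only in rows, so rows that repeat a pose let the fingers close. It gives the time, the measured TCP pose, the force, the opening and the grip force at its end, in the units of the state.
- state(): the state, without advancing time (a new reading comes with each control period).
- grab_frame(name): name is "scene" or "top" or "wrist"; returns (picture, depth): 420x560x3 uint8, red, green, blue; 420x560 float32, m along the optical axis (not along the pixel's ray), 0 where there is no reading.
- camera_params(name): a dict with "fovy" (degrees; the focal length in pixels is half the picture's height over the tangent of half this angle, whatever the lens; pixels are square), "cx", "cy" (the principal point, pixels), "rvec" (rotation vector, rad) and "tvec" (3), from world to camera coordinates, as OpenCV has them; the wrist camera has in their place "hand_eye" (4x4, takes a point from camera to tool coordinates, whose origin is the TCP and whose axes are the flange's). Camera axes: x right, y down, z forward; pixel columns grow to the right and rows downward; lengths in m; the calibration is good to about 2 mm. A picture is of the moment at which its call begins: read the wrist's pose just before it. camera_params takes no time and is no camera call.
- job_done(): hands the job in; it is judged then, once.
The state is a dict: "time": time; "joint_pos": joint angles; "joint_vel": joint speeds; "joint_efforts": joint torques, N m; "tool_pos": TCP position; "tool_rot": TCP orientation; "contact_force": force on the tool from outside, world axes, zero at the start; "ft_torque": the same for the moment, N m; "gripper_width": opening from 0.0 (shut) to 1.0 (fully open); "grasp_force": force on a finger pad.
Only numpy, scipy, OpenCV 4.12 (cv2) and the standard library are available. Lean on these libraries where they do the work, as an engineer would, in place of code of your own. Each camera call takes 0.05 s, during which the arm holds its last target. There are 200 camera calls.

TASK

The pastry has set under the press weight. Lift the press off the stack, draw the black baking sheet with the pastry on it right out of the open end of the tray so that it lies flat on the free half of the cooling rack, then gently set the press back in the empty tray, flat on its floor between the rims and pushed right up against the closed end. Do not touch the pastry, do not shove the tray along the rack, and leave everything else on the bench alone.

Things in the scene. Friction and masses are not known exactly. Their poses are not given: they have to be found in the camera images.
- rack: Fixed footed wire cooling rack, 325 (its x) x 530 (its y) mm, wires' top 25 mm above the bench, smooth to slide on, too close for fingers to enter. The stack stands on its +y half; the -y half is free but for a small ring cutter near the +x edge. Origin: centre of its footprint, on the bench.
- tray: Loose aluminium tray, 0.6 kg, bottom of the stack, lined up with the rack within 2 degrees. 160 (x) x 240 (y) mm outside, floor 3 mm, rims 3 mm thick and 25 mm high on both long sides and the closed +y end; the -y end is open. Clear inside: 154 mm wide, closed end's inner face at y = +117, open edge at y = -120 mm. Origin: centre of its underside.
- sheet: Loose black steel baking sheet, 0.28 kg, middle of the stack, 148 (x) x 220 (y) x 3 mm, on the tray's floor. A lip 4 mm thick turns up along its -y end (at the tray's open end): y = -110 to -106, top 16 mm above the underside. Bare steel for 60 mm between lip and pastry. Slides with a few newtons once the press is off. Origin: centre of its underside.
- pastry: Loose, fragile baked square of puff pastry, 90 g, 130 x 130 x 8 mm, lying on the sheet with its centre about 25 mm to the +y side of the sheet's centre; only friction holds it there. Origin: centre of its underside.
- press: Loose press weight, 0.75 kg, top of the stack, on the pastry, 2 mm free to each side rim. Cast plate 150 (x) x 160 (y) x 8 mm; on it along y a wooden bar handle 24 (x) x 115 (y) x 22 (z) mm on posts at y = +-46, bar centre 58 mm above the underside, over the plate's centre, 39 mm clear below it. Origin: centre of the underside; against the closed end it is at y = +37 in the tray.
- board: Fixed wooden stand board 200 (x) x 180 (y) mm, top 18 mm above the bench, to the left or right of the rack, empty: a free place to stand the press meanwhile. Origin: centre of its footprint, on the bench.
- pail: Fixed blue plastic pail, 204 mm across the rim, 165 mm high, on the side of the rack where the board is not. Origin: centre of its bottom.
- cutter: Bystander: loose steel ring cutter, 48 mm across, 32 mm high, on the rack's free half near its +x edge. Origin: centre of its underside.
- cutter_tall: Bystander: loose steel ring cutter, 44 mm across, 40 mm high, on the rack beside the tray, near the rack's -x edge. Origin: centre of its underside.
- tub: Bystander: loose clear plastic cup, 76 mm across, 60 mm high, on the bench past one end of the rack. Origin: centre of its underside.
- jar: Bystander: loose amber glass jar, 60 mm across, 85 mm high, on the bench past the other end. Origin: centre of its underside.
There are look-alikes about, which are no part of the job. Leave any orange, turquoise or yellow look-alike of the press alone.

How it is judged:
On the way, in this order (a step that is already met when the one before it is completed fails the run):
1. the press is lifted off the stack and clear of the tray, the sheet still in the tray (horizontal distance between press and tray above 0.15 m and y of sheet in the frame of tray above -0.03 m), for 0.2 s.
2. the sheet lies flat on the rack, wholly out of the tray, the pastry still in place on it (y of sheet in the frame of tray below -0.226 m and x of sheet in the frame of rack between -0.09 and 0.09 m and y of sheet in the frame of rack above -0.16 m and z of sheet in the frame of rack between 0.021 and 0.029 m and angle between sheet's own z axis and vertical below 0.03 rad and x of pastry in the frame of sheet between -0.012 and 0.012 m and y of pastry in the frame of sheet between 0 and 0.05 m and z of pastry in the frame of sheet between 0 and 0.006 m), for 0.2 s.
At the end, for the whole second after the job is handed in: Sheet flat on the rack's free half, wholly out of the tray (its centre 226 mm or more from the tray's towards -y), pastry in place on it (12 mm sideways, 25 mm lengthwise); press flat on the tray's floor between the rims, at most 2.5 mm from the closed end; all at rest (all of step 2 and y of press in the frame of tray above 0.0345 m and x of press in the frame of tray between -0.004 and 0.004 m and z of press in the frame of tray between 0 and 0.006 m and angle between press's own z axis and vertical below 0.03 rad and linear speed of each of press, sheet, tray below 0.02 m/s); the robot touches nothing.
It fails at once if the pastry touched by the robot (over 1 N) (contact force between any of the fingers, the arm and pastry above 1 N).
It fails at once if the tray shoved more than 15 mm from where it stood (distance of tray from where it was at the start of the episode above 0.015 m).
It fails at once if the press dropped into the tray (faster than 0.3 m/s just above its floor) (horizontal distance between press and tray below 0.08 m and z of press in the frame of tray below 0.012 m and linear speed of press above 0.3 m/s).
It fails at once if a bystander knocked more than 40 mm from its place (distance of any of cutter, cutter_tall, tub, jar from where it was at the start of the episode above 0.04 m).
It also fails if it takes over 64 s, if anything falls off the work surface, if the arm or the gripper's body presses on something with over 40 N, if the wrist force passes 120 N, or if a joint passes its speed limit or range.

## Working session

There is one attempt and no reset: what is moved stays moved. The work goes in short steps, Python scripts to look and compute and a tool call to move; the robot and the scene stay as the last step left them, time stands still between calls to the robot, and variables do not carry over. Pictures are saved under pics/ and viewed, at most 10 in all, crops included, and the job is handed in when it is done.

Besides the shell and the picture viewer there is one more tool, called in YAML: its name, and indented under it one key for each argument. jog_arm: Moves the arm, as the interface text tells. Its arguments: {"type":"object","properties":{"targets":{"type":"array"}},"required":["targets"]}

```bash
mkdir -p pics
cat > h.py <<'E'
from plant import *
import numpy as np, cv2
from scipy.spatial.transform import Rotation as R
def snap(n,f):
    s=state(); p,d=grab_frame(n); cv2.imwrite(f'pics/{f}.png',p[:,:,::-1]); np.savez(f'pics/{f}.npz',p=p,d=d,pos=s['tool_pos'],rot=s['tool_rot']); return p,d,s
def cam(n,s=None):
    c=camera_params(n); f=210/np.tan(np.radians(c['fovy'])/2)
    K=np.array([[f,0,c['cx']],[0,f,c['cy']],[0,0,1]])
    if n=='wrist':
        H=np.array(c['hand_eye']); q=s['tool_rot']; Rt=R.from_quat([q[1],q[2],q[3],q[0]]).as_matrix()
        Rw=Rt@H[:3,:3]; o=Rt@H[:3,3]+np.array(s['tool_pos'])
    else:
        Rw=R.from_rotvec(np.ravel(c['rvec'])).as_matrix().T; o=-Rw@np.ravel(c['tvec'])
    return K,Rw,o
def ray(C,uv,z):
    K,Rw,o=C; uv=np.atleast_2d(uv).astype(float)
    d=np.c_[uv,np.ones(len(uv))]@np.linalg.inv(K).T@Rw.T
    return o+d*((z-o[2])/d[:,2])[:,None]
def cloud(C,d):
    K,Rw,o=C; v,u=np.mgrid[:d.shape[0],:d.shape[1]]
    r=np.stack([u,v,np.ones_like(u)],-1)@np.linalg.inv(K).T
    return (r*d[...,None])@Rw.T+o
def tool(s,dp):  # world shift -> units in tool axes
    q=s['tool_rot']; return R.from_quat([q[1],q[2],q[3],q[0]]).as_matrix().T@np.array(dp)/0.025
E
python3 - <<'E'
from h import *
for n in('scene','top'):
    p,d,s=snap(n,n+'0'); C=cam(n); print(n,camera_params(n),C[2],(d>0).mean())
print(s)
q=s['tool_rot'];print(R.from_quat([q[1],q[2],q[3],q[0]]).as_matrix().round(3)); print(camera_params('wrist'))
E
```

```text
scene {'fovy': 51.369664186100714, 'cx': 278.7528606291034, 'cy': 212.97035010882672, 'rvec': array([ 1.60623483,  2.08541361, -0.74612312]), 'tvec': array([ 0.01010835, -0.32329918,  1.6626306 ])} [1.25622787 0.3315951  1.08669282] 0.9958205782312926
top {'fovy': 57.171636115069006, 'cx': 274.5519788884781, 'cy': 214.91308829516413, 'rvec': array([ 2.19362265, -2.17457515,  0.09830011]), 'tvec': array([0.10232954, 0.49660309, 1.29080164])} [0.38934345 0.11765947 1.32582909] 0.9961394557823129
{'time': 0.05, 'joint_pos': array([-1.30500294e+00,  5.33637737e-02,  1.61423394e+00, -2.60616855e-05,
        1.47603511e+00, -1.19011674e-01]), 'joint_vel': array([-0.00067765, -0.00076153, -0.0018569 , -0.00047785,  0.00085655,
       -0.00020034]), 'joint_efforts': array([-1.32353995e-03, -3.95180941e+01, -3.71659863e+01, -2.33006376e-04,
        4.08022010e-03, -1.05777931e-05]), 'tool_pos': array([ 0.23443759, -0.57870941,  0.23009462]), 'tool_rot': array([-1.01639050e-03,  9.81546913e-01,  1.91218767e-01, -8.77341113e-05]), 'contact_force': array([-0.60616404, -0.30389495, -0.31162304]), 'ft_torque': array([-0.03879695,  0.04983861,  0.03260539]), 'grasp_force': 0.0, 'gripper_width': 1.0005395875548804}
[[ 0.927  0.375 -0.001]
 [ 0.375 -0.927  0.002]
 [ 0.    -0.002 -1.   ]]
{'fovy': 68.9533808449248, 'cx': 277.0125175229416, 'cy': 209.10956811207268, 'hand_eye': array([[ 3.64634485e-04, -9.57029640e-01, -2.89989889e-01,
         7.38882051e-02],
       [ 9.99999203e-01,  6.99499848e-04, -1.05109834e-03,
        -6.70676932e-04],
       [ 1.20878015e-03, -2.89989275e-01,  9.57029132e-01,
        -1.41901503e-01],
       [ 0.00000000e+00,  0.00000000e+00,  0.00000000e+00,
         1.00000000e+00]])}
```

View pics/scene0.png

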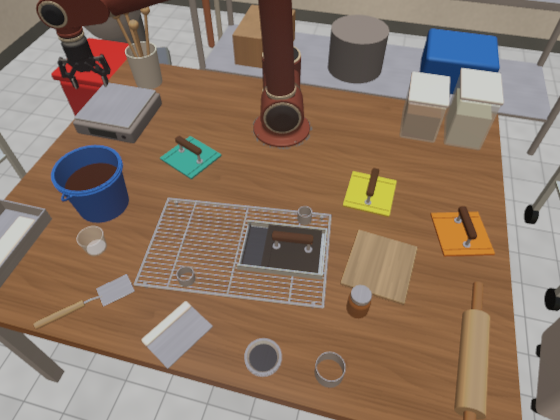

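View pics/top0.png

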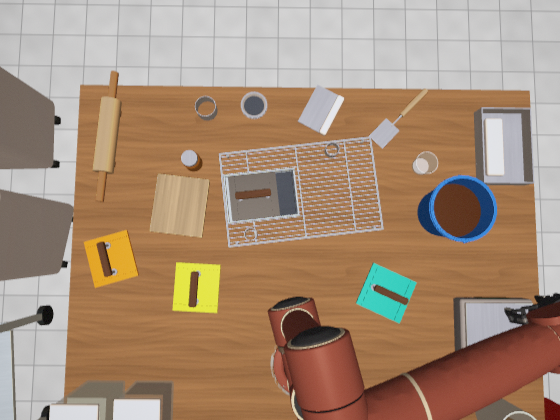

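The top view shows the rack with corners (220,153), (371,138), (382,229) and (229,245). The stack is at (225–298, 170–222), its press handle near (253,194), and the board is at (180,205). The pail, tub and cutters stay clear of the path.

Run:
```python
from h import *
z=np.load('pics/top0.npz'); p,d=z['p'],z['d']; C=cam('top')
def blob(m,r):
    u0,v0,u1,v1=r; k=np.zeros(m.shape,np.uint8); k[v0:v1,u0:u1]=m[v0:v1,u0:u1]
    n,l,st,c=cv2.connectedComponentsWithStats(k); i=1+st[1:,4].argmax(); return cv2.findContours((l==i).astype(np.uint8),0,2)[0][0][:,0]
def rect(pts,zz):
    w=ray(C,pts,zz)[:,:2]; r=cv2.minAreaRect((w*1000).astype(np.float32)); return r
hsv=cv2.cvtColor(p,cv2.COLOR_RGB2HSV)
P=p.astype(int)
brown=(P[...,0]-P[...,2]>25)
print('handle',rect(blob(brown,(232,183,275,207)),.108))
X=cloud(C,d); zz=X[...,2]
print('handle by depth',rect(blob((zz>.09)&(zz<.125),(225,170,300,222)),.108))
print('rack',rect(np.array([[220,153],[371,138],[382,229],[229,245]]),.025))
m=(zz>.012)&(zz<.03); print('board',rect(blob(m,(140,165,213,245)),.018))
print('tray',rect(np.array([[225,175],[295,169],[298,215],[230,222]]),.05))
for a,b in((332,150),(250,234),(180,205),(462,209),(190,158)): print((a,b),X[b,a].round(3))
print('zs row',[(u,X[195,u].round(3).tolist()) for u in range(225,302,6)])
cv2.imwrite('pics/crop.png',cv2.resize(p[130:250,210:390,::-1],None,fx=4.4,fy=4.4,interpolation=cv2.INTER_CUBIC))
```

```text
handle ((556.2706298828125, 178.10488891601562), (25.858854293823242, 112.97816467285156), 6.320556163787842)
handle by depth ((556.9871215820312, 178.01123046875), (24.821455001831055, 113.45466613769531), 6.956406593322754)
rack ((578.397705078125, 18.198028564453125), (316.136474609375, 522.5389404296875), 6.385477066040039)
board ((528.421630859375, 430.73065185546875), (181.09896850585938, 199.65956115722656), 83.66256713867188)
tray ((558.1702880859375, 149.0491180419922), (158.5155487060547, 235.3350372314453), 5.541872024536133)
(332, 150) [ 0.727 -0.093 -0.   ]
(250, 234) [0.431 0.19  0.003]
(180, 205) [0.526 0.428 0.022]
(462, 209) [ 0.514 -0.493  0.101]
(190, 158) [0.674 0.385 0.084]
zs row [(225, [0.558, 0.272, 0.051]), (231, [0.558, 0.252, 0.051]), (237, [0.551, 0.227, 0.109]), (243, [0.551, 0.208, 0.11]), (249, [0.551, 0.189, 0.108]), (255, [0.551, 0.17, 0.111]), (261, [0.552, 0.151, 0.105]), (267, [0.552, 0.132, 0.106]), (273, [0.56, 0.113, 0.048]), (279, [0.563, 0.092, 0.03]), (285, [0.563, 0.072, 0.033]), (291, [0.563, 0.052, 0.031]), (297, [0.567, 0.029, 0.003])]
```

View pics/crop.png

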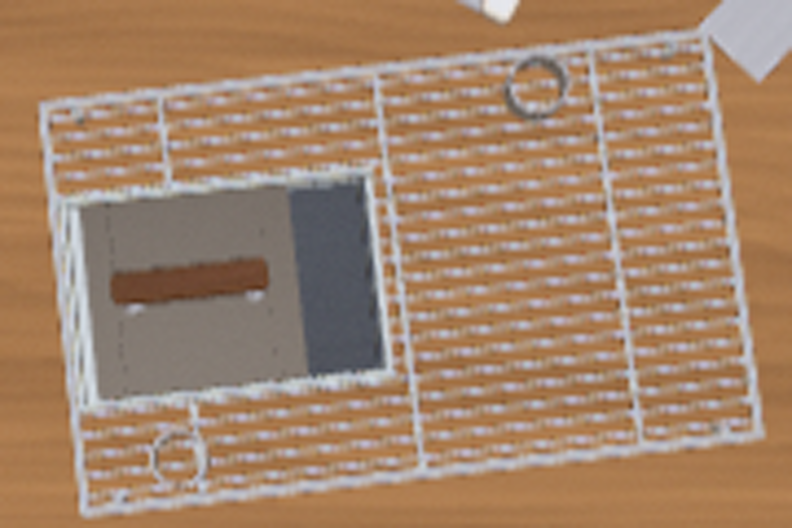

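The crop shows the stack square with the rack, the handle bar at crop (190,280), the bare sheet at crop (300–370, 180–370), and the two cutters at (537,87) and (180,460). Next I move above the handle with the tool x axis along the rack's +y.

```bash
cat >> h.py <<'E'
def go(tp,head):
    s=state(); q=s['tool_rot']; M=R.from_quat([q[1],q[2],q[3],q[0]]).as_matrix()
    a=np.radians(head); T=np.array([[np.cos(a),np.sin(a),0],[np.sin(a),-np.cos(a),0],[0,0,-1]])
    print('shift',(M.T@(np.array(tp)-s['tool_pos'])/.025).round(2),'turn',(np.degrees(R.from_matrix(M.T@T).as_rotvec())/8).round(2),'t',s['time'].round(2) if hasattr(s['time'],'round') else s['time'])
E
python3 -c "
from h import *
go([.556,.178,.28],96.4)"
```

```text
shift [ 23.28 -23.23  -1.94] turn [-0.01 -0.01 -9.29] t 0.1
```

jog_arm:
  targets:
    - [[12, -12, -2], [0, 0, -5], 100]
    - [[12, -12, -2], [0, 0, -5], 100]
    - [[12, -12, -2], [0, 0, -5], 100]
    - [[23.3, -23.2, -2], [0, 0, -9.3], 100]
    - [[23.3, -23.2, -2], [0, 0, -9.3], 100]
    - [[23.3, -23.2, -2], [0, 0, -9.3], 100]
    - [[23.3, -23.2, -2], [0, 0, -9.3], 100]
    - [[23.3, -23.2, -2], [0, 0, -9.3], 100]

```text
time: 1.1
tool_pos: [0.43, -0.1187, 0.2668]
tool_rot: [0.0, 0.666, 0.746, 0.0]
contact_force: [0.7, -0.1, -0.2]
gripper_width: 1.007
grasp_force: 0.0
```

```bash
python3 -c "
from h import *
print(state()['tool_pos']);go([.556,.178,.28],96.4)"
```

```text
[ 0.42995263 -0.11866357  0.26683504]
shift [11.22  6.35 -0.53] turn [0.   0.   0.01] t 1.1
```

jog_arm:
  targets:
    - [[11.2, 6.3, -0.5], [0, 0, 0], 100]
    - [[11.2, 6.3, -0.5], [0, 0, 0], 100]
    - [[11.2, 6.3, -0.5], [0, 0, 0], 100]
    - [[11.2, 6.3, -0.5], [0, 0, 0], 100]
    - [[11.2, 6.3, -0.5], [0, 0, 0], 100]
    - [[11.2, 6.3, -0.5], [0, 0, 0], 100]
    - [[11.2, 6.3, -0.5], [0, 0, 0], 100]
    - [[11.2, 6.3, -0.5], [0, 0, 0], 100]

```text
time: 2.1
tool_pos: [0.5545, 0.174, 0.2794]
tool_rot: [0.0, 0.667, 0.745, -0.0]
contact_force: [0.9, -0.3, 0.8]
gripper_width: 1.002
grasp_force: 0.0
```

Run:
```python
from h import *
p,d,s=snap('wrist','w1'); C=cam('wrist',s); X=cloud(C,d); print(s['tool_pos'],(d>0).mean())
z=X[...,2]
m=((z>.1)&(z<.125)).astype(np.uint8)
n,l,st,c=cv2.connectedComponentsWithStats(m); print(st[1:,:][st[1:,4]>200])
i=1+st[1:,4].argmax(); ct=cv2.findContours((l==i).astype(np.uint8),0,2)[0][0][:,0]
print(cv2.minAreaRect((ray(C,ct,.108)[:,:2]*1000).astype(np.float32)))
go([.556,.178,.078],96.4)
```

```text
[0.5544977  0.17396353 0.27935125] 0.9960459183673469
[[ 268  131   24  106 2361]]
((556.5388793945312, 179.30368041992188), (23.255109786987305, 112.05668640136719), 7.13762903213501)
shift [0.16 0.08 8.06] turn [-0.    0.   -0.01] t 2.15
```

View pics/w1.png

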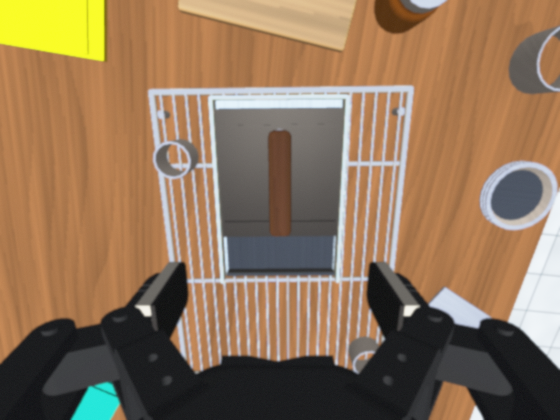

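The wrist view shows the handle at (280,183) upright in the picture, the tray rims at columns 215 and 346, and the small cutters well clear. I descend on the bar and grip.

jog_arm:
  targets:
    - [[0.2, 0.1, 2.5], [0, 0, 0], 100]
    - [[0.2, 0.1, 5], [0, 0, 0], 100]
    - [[0.2, 0.1, 7], [0, 0, 0], 100]
    - [[0.2, 0.1, 8.05], [0, 0, 0], 100]
    - [[0.2, 0.1, 8.05], [0, 0, 0], 100]
    - [[0.2, 0.1, 8.05], [0, 0, 0], 0]
    - [[0.2, 0.1, 8.05], [0, 0, 0], 0]
    - [[0.2, 0.1, 8.05], [0, 0, 0], 0]

```text
time: 3.15
tool_pos: [0.5577, 0.1807, 0.0799]
tool_rot: [0.001, 0.666, 0.746, 0.001]
contact_force: [0.8, -0.4, -1.1]
gripper_width: 0.375
grasp_force: 0.0
```

jog_arm:
  targets:
    - [[0, 0, 0], [0, 0, 0], 0]
    - [[0, 0, 0], [0, 0, 0], 0]
    - [[0, 0, -0.1], [0, 0, 0], 0]
    - [[0, 0, -0.3], [0, 0, 0], 0]
    - [[0, 0, -0.5], [0, 0, 0], 0]
    - [[0, 0, -0.8], [0, 0, 0], 0]
    - [[0, 0, -1.2], [0, 0, 0], 0]
    - [[0, 0, -1.2], [0, 0, 0], 0]

```text
time: 4.15
tool_pos: [0.5579, 0.1807, 0.1101]
tool_rot: [0.001, 0.666, 0.746, 0.001]
contact_force: [-0.4, 0.7, -7.0]
gripper_width: 0.27
grasp_force: 61.0
```

```bash
python3 -c "
from h import *
print(state()['tool_pos'],state()['contact_force']);go([.520,.431,.16],96.4)"
```

```text
[0.55790306 0.18073446 0.11006975] [-0.40601844  0.7102418  -7.03328717]
shift [10.12 -0.38 -2.  ] turn [ 0.02 -0.    0.01] t 4.15
```

jog_arm:
  targets:
    - [[0, 0, -1], [0, 0, 0], 0]
    - [[0.5, 0, -2], [0, 0, 0], 0]
    - [[2, -0.1, -2], [0, 0, 0], 0]
    - [[4, -0.2, -2], [0, 0, 0], 0]
    - [[6, -0.3, -2], [0, 0, 0], 0]
    - [[8, -0.4, -2], [0, 0, 0], 0]
    - [[9.5, -0.4, -2], [0, 0, 0], 0]
    - [[10.1, -0.4, -2], [0, 0, 0], 0]

```text
time: 5.15
tool_pos: [0.5176, 0.4323, 0.1579]
tool_rot: [-0.0, 0.665, 0.747, -0.0]
contact_force: [0.3, -0.3, -6.4]
gripper_width: 0.271
grasp_force: 61.0
```

```bash
python3 -c "
from h import *
s=state();print(s['tool_pos']);go([.520,.431,.059],96.4)
p,d,s=snap('wrist','w2')"
```

```text
[0.51760087 0.43226542 0.15785172]
shift [-0.06  0.09  3.95] turn [-0.   -0.    0.02] t 5.15
```

View pics/w2.png

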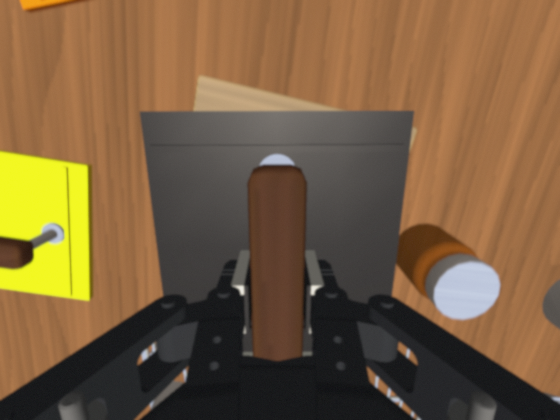

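The press hangs level and square with the bar in the pads at (277,265), the board below it and the jar clear at (460,285). I lower it.

jog_arm:
  targets:
    - [[0, 0, 1], [0, 0, 0], 0]
    - [[0, 0, 2], [0, 0, 0], 0]
    - [[0, 0, 3], [0, 0, 0], 0]
    - [[0, 0, 3.5], [0, 0, 0], 0]
    - [[0, 0, 3.7], [0, 0, 0], 0]
    - [[0, 0, 3.85], [0, 0, 0], 0]
    - [[0, 0, 3.92], [0, 0, 0], 0]
    - [[0, 0, 3.95], [0, 0, 0], 0]

```text
time: 6.2
tool_pos: [0.5188, 0.4306, 0.0603]
tool_rot: [0.0, 0.666, 0.746, 0.001]
contact_force: [0.7, -0.7, -7.9]
gripper_width: 0.265
grasp_force: 60.9
```

jog_arm:
  targets:
    - [[0, 0, 0.04], [0, 0, 0], 0]
    - [[0, 0, 0.08], [0, 0, 0], 0]
    - [[0, 0, 0.08], [0, 0, 0], 0]

```text
time: 6.58
tool_pos: [0.5187, 0.4305, 0.0587]
tool_rot: [0.0, 0.666, 0.746, 0.0]
contact_force: [-2.5, -1.7, 0.1]
gripper_width: 0.268
grasp_force: 62.0
```

jog_arm:
  targets:
    - [[0, 0, 0], [0, 0, 0], 100]
    - [[0, 0, 0], [0, 0, 0], 100]
    - [[0, 0, 0], [0, 0, 0], 100]
    - [[0, 0, -0.5], [0, 0, 0], 100]
    - [[0, 0, -2.5], [0, 0, 0], 100]
    - [[0, 0, -5], [0, 0, 0], 100]
    - [[0, 0, -7.5], [0, 0, 0], 100]
    - [[0, 0, -7.5], [0, 0, 0], 100]

```text
time: 7.58
tool_pos: [0.5216, 0.4324, 0.2555]
tool_rot: [0.002, 0.666, 0.746, 0.008]
contact_force: [0.4, 0.1, 0.8]
gripper_width: 1.004
grasp_force: 0.0
```

```bash
python3 -c "
from h import *
go([.565,.08,.25],6.4)"
```

```text
shift [-14.2    0.14   0.12] turn [ 0.04 -0.12 11.26] t 7.575
```

jog_arm:
  targets:
    - [[-14.2, 0.1, 0.1], [0, 0, 11.25], 100]
    - [[-14.2, 0.1, 0.1], [0, 0, 11.25], 100]
    - [[-14.2, 0.1, 0.1], [0, 0, 11.25], 100]
    - [[-14.2, 0.1, 0.1], [0, 0, 11.25], 100]
    - [[-14.2, 0.1, 0.1], [0, 0, 11.25], 70]
    - [[-14.2, 0.1, 0.1], [0, 0, 11.25], 40]
    - [[-14.2, 0.1, 0.1], [0, 0, 11.25], 40]
    - [[-14.2, 0.1, 0.1], [0, 0, 11.25], 40]

```text
time: 8.57
tool_pos: [0.5606, 0.0769, 0.2423]
tool_rot: [-0.0, 0.996, 0.088, -0.0]
contact_force: [0.3, -0.0, -0.2]
gripper_width: 0.395
grasp_force: 0.0
```

jog_arm:
  targets:
    - [[0, 0, 0], [0, 0, 0], 40]
    - [[0, 0, 0], [0, 0, 0], 40]

```text
time: 8.82
tool_pos: [0.5607, 0.0779, 0.2425]
tool_rot: [-0.0, 0.996, 0.093, -0.0]
contact_force: [-0.4, -0.5, -0.5]
gripper_width: 0.404
grasp_force: 0.0
```

```bash
python3 -c "
from h import *
go([.565,.08,.25],6.4)
p,d,s=snap('wrist','w3'); print(s['tool_pos'])"
```

```text
shift [ 0.18 -0.05 -0.3 ] turn [-0.    0.    0.53] t 8.825
[0.56068183 0.07794381 0.24245045]
```

View pics/w3.png

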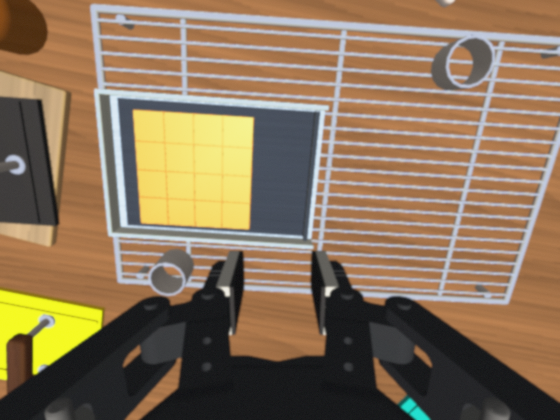

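The wrist view shows the empty-topped stack: pastry at (133–253, 110–229), bare sheet to about (310, 110–238), the lip along the tray's open edge near column 313, and the closed end at column 105.

Run:
```python
from h import *
z=np.load('pics/w3.npz'); s=dict(tool_pos=z['pos'],tool_rot=z['rot']); C=cam('wrist',s); X=cloud(C,z['d']); p=z['p']
sub=X[85:255,95:340].reshape(-1,3); 
def line(a,b): # fit dir
    v=cv2.fitLine(np.float32(np.c_[a,b]),cv2.DIST_HUBER,0,.01,.01).ravel(); return np.degrees(np.arctan2(v[1],v[0])),v[2:]
H=((X[...,2]>.036)&(X[...,2]<.062)).astype(np.uint8)
H[:85]=0;H[255:]=0;H[:,:95]=0;H[:,340:]=0
# long rims, closed end, lip in picture bands
for n,(u0,v0,u1,v1) in dict(rimhi=(140,92,300,112),rimlo=(140,228,300,250),closed=(97,112,128,225),lip=(296,122,328,228)).items():
    q=X[v0:v1,u0:u1][H[v0:v1,u0:u1]>0]; print(n,len(q),line(q[:,0],q[:,1]) if len(q)>20 else '', q[:,2].mean() if len(q) else '')
for v in(140,175,210): print([(u,*X[v,u].round(3)) for u in range(292,326,3)])
o=X[110:228,133:250]; pm=(p[...,0]>180)&(p[...,2]<140)&(p[...,1]>130); pm[:,:125]=0;pm[:,262:]=0;pm[:100]=0;pm[238:]=0
c=cv2.findContours(pm.astype(np.uint8),0,2)[0]; c=max(c,key=cv2.contourArea)[:,0]
print('pastry',cv2.minAreaRect((ray(C,c,.038)[:,:2]*1000).astype(np.float32)))
```

```text
rimhi 835 (np.float32(-83.00527), array([0.63806236, 0.15063876], dtype=float32)) 0.05068580101994355
rimlo 1265 (np.float32(-83.11053), array([0.4830703 , 0.13376805], dtype=float32)) 0.04649698447989136
closed 1180 (np.float32(6.6189566), array([0.54147303, 0.2673146 ], dtype=float32)) 0.04627751770146637
lip 528 (np.float32(6.8726993), array([0.5788444 , 0.04303465], dtype=float32)) 0.04479737170097926
[(292, np.float64(0.611), np.float64(0.071), np.float64(0.031)), (295, np.float64(0.612), np.float64(0.068), np.float64(0.03)), (298, np.float64(0.612), np.float64(0.065), np.float64(0.031)), (301, np.float64(0.613), np.float64(0.061), np.float64(0.03)), (304, np.float64(0.613), np.float64(0.058), np.float64(0.031)), (307, np.float64(0.614), np.float64(0.054), np.float64(0.03)), (310, np.float64(0.615), np.float64(0.051), np.float64(0.031)), (313, np.float64(0.616), np.float64(0.05), np.float64(0.044)), (316, np.float64(0.617), np.float64(0.047), np.float64(0.047)), (319, np.float64(0.616), np.float64(0.041), np.float64(0.027)), (322, np.float64(0.616), np.float64(0.033), np.float64
[... 1018 characters left out ...]
np.float64(0.029)), (301, np.float64(0.532), np.float64(0.044), np.float64(0.031)), (304, np.float64(0.533), np.float64(0.041), np.float64(0.031)), (307, np.float64(0.537), np.float64(0.039), np.float64(0.045)), (310, np.float64(0.538), np.float64(0.036), np.float64(0.044)), (313, np.float64(0.534), np.float64(0.029), np.float64(0.027)), (316, np.float64(0.526), np.float64(0.02), np.float64(-0.001)), (319, np.float64(0.528), np.float64(0.017), np.float64(0.0)), (322, np.float64(0.534), np.float64(0.017), np.float64(0.02)), (325, np.float64(0.534), np.float64(0.013), np.float64(0.02))]
pastry ((555.0430908203125, 174.48724365234375), (130.44163513183594, 130.5094757080078), 7.118040084838867)
```

```bash
python3 -c "
from h import *
go([.5732,.0423,.075],6.9)"
```

```text
shift [0.23 1.49 6.7 ] turn [-0.    0.    0.47] t 8.875
```

jog_arm:
  targets:
    - [[0.2, 1.5, 2], [0, 0, 0.47], 40]
    - [[0.2, 1.5, 4], [0, 0, 0.47], 40]
    - [[0.2, 1.5, 6], [0, 0, 0.47], 40]
    - [[0.2, 1.5, 6.7], [0, 0, 0.47], 40]
    - [[0.2, 1.5, 6.7], [0, 0, 0.47], 40]

```text
time: 9.5
tool_pos: [0.5721, 0.0421, 0.0744]
tool_rot: [-0.0, 0.998, 0.059, -0.001]
contact_force: [0.4, -0.3, 0.2]
gripper_width: 0.401
grasp_force: 0.0
```

```bash
python3 -c "
from h import *
go([.5732,.0423,.0345],6.9); print(state()['tool_pos'])"
```

```text
shift [ 0.05 -0.    1.6 ] turn [-0.    0.01 -0.01] t 9.5
[0.57205993 0.04206119 0.07440265]
```

jog_arm:
  targets:
    - [[0, 0, 0.8], [0, 0, 0], 40]
    - [[0, 0, 1.3], [0, 0, 0], 40]
    - [[0, 0, 1.55], [0, 0, 0], 40]
    - [[0, 0, 1.55], [0, 0, 0], 40]
    - [[0, 0, 1.55], [0, 0, 0], 0]
    - [[0, 0, 1.55], [0, 0, 0], 0]
    - [[0, 0, 1.55], [0, 0, 0], 0]
    - [[0, 0, 1.55], [0, 0, 0], 0]

```text
time: 10.5
tool_pos: [0.5731, 0.0417, 0.037]
tool_rot: [0.0, 0.998, 0.059, 0.001]
contact_force: [-1.5, -0.3, 4.5]
gripper_width: 0.017
grasp_force: 59.2
```

jog_arm:
  targets:
    - [[0, 0.1, 0], [0, 0, 0], 0]
    - [[0, 0.3, 0], [0, 0, 0], 0]
    - [[0, 0.6, 0], [0, 0, 0], 0]
    - [[0, 0.9, 0], [0, 0, 0], 0]
    - [[0, 1.2, 0], [0, 0, 0], 0]
    - [[0, 1.2, 0], [0, 0, 0], 0]

```text
time: 11.25
tool_pos: [0.5768, 0.012, 0.0371]
tool_rot: [-0.0, 0.998, 0.059, 0.001]
contact_force: [-0.8, 1.0, 5.1]
gripper_width: 0.017
grasp_force: 59.4
```

Run:
```python
from h import *
p,d,s=snap('wrist','w4'); print(s['tool_pos'],s['contact_force'],s['grasp_force'])
C=cam('wrist',s)
pm=((p[...,0]>150)&(p[...,2]<140)&(p[...,1]>110)).astype(np.uint8)
c=max(cv2.findContours(pm,0,2)[0],key=cv2.contourArea)[:,0]
print(cv2.minAreaRect((ray(C,c,.038)[:,:2]*1000).astype(np.float32)))
```

```text
[0.57684867 0.01201396 0.03705752] [-0.78191604  1.0298122   5.08451736] 59.44646894931793
((560.7191162109375, 112.93782806396484), (80.28659057617188, 149.27296447753906), 82.06928253173828)
```

View pics/w4.png

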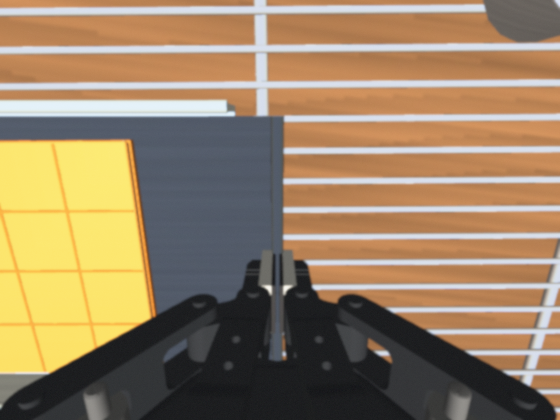

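The sheet is following: the lip is in the fingers at (277,285), already past the tray's edge (235,110), and the pastry sits unmoved. I keep drawing.

jog_arm:
  targets:
    - [[0, 0.2, 0], [0, 0, 0], 0]
    - [[0, 0.5, 0], [0, 0, 0], 0]
    - [[0, 1, 0], [0, 0, 0], 0]
    - [[0, 1.6, 0], [0, 0, 0], 0]
    - [[0, 2.2, 0], [0, 0, 0], 0]
    - [[0, 2.8, 0], [0, 0, 0], 0]
    - [[0, 3.4, 0], [0, 0, 0], 0]
    - [[0, 4, 0], [0, 0, 0], 0]

```text
time: 12.3
tool_pos: [0.5874, -0.0884, 0.0356]
tool_rot: [0.0, 0.998, 0.059, -0.001]
contact_force: [-0.2, 3.2, -1.4]
gripper_width: 0.018
grasp_force: 58.8
```

jog_arm:
  targets:
    - [[0, 0.6, 0], [0, 0, 0], 0]
    - [[0, 1.2, 0.03], [0, 0, 0], 0]
    - [[0, 1.8, 0.06], [0, 0, 0], 0]
    - [[0, 2.4, 0.08], [0, 0, 0], 0]
    - [[0, 3, 0.1], [0, 0, 0], 0]
    - [[0, 3.5, 0.12], [0, 0, 0], 0]
    - [[0, 3.9, 0.12], [0, 0, 0], 0]
    - [[0, 4.2, 0.12], [0, 0, 0], 0]

```text
time: 13.3
tool_pos: [0.6008, -0.1919, 0.0341]
tool_rot: [-0.0, 0.998, 0.059, 0.001]
contact_force: [-1.4, 4.5, 5.6]
gripper_width: 0.021
grasp_force: 59.8
```

jog_arm:
  targets:
    - [[0, 0.3, 0], [0, 0, 0], 0]
    - [[0, 0.5, 0], [0, 0, 0], 0]
    - [[0, 0.6, 0], [0, 0, 0], 0]
    - [[0, 0.6, 0], [0, 0, 0], 0]

```text
time: 13.8
tool_pos: [0.6025, -0.2068, 0.0341]
tool_rot: [0.0, 0.998, 0.059, 0.001]
contact_force: [0.3, 3.4, 5.4]
gripper_width: 0.021
grasp_force: 59.7
```

Run:
```python
from h import *
p,d,s=snap('top','t5'); C=cam('top'); print(s['tool_pos'],s['contact_force'])
h=cv2.cvtColor(p,cv2.COLOR_RGB2HSV)
pm=((h[...,0]>15)&(h[...,0]<35)&(h[...,1]>120)&(p[...,0]>180)).astype(np.uint8); pm[:,:230]=0; pm[:,385:]=0; pm[:150]=0; pm[245:]=0
c=max(cv2.findContours(pm,0,2)[0],key=cv2.contourArea)[:,0]
print(cv2.minAreaRect((ray(C,c,.036)[:,:2]*1000).astype(np.float32)),cv2.boundingRect(c))
cv2.imwrite('pics/c5.png',cv2.resize(p[130:250,210:390,::-1],None,fx=4.4,fy=4.4,interpolation=cv2.INTER_CUBIC))
```

```text
[ 0.60251514 -0.20678835  0.03407548] [0.31757865 3.36169134 5.39779221]
((589.1212768554688, -101.94105529785156), (127.39585876464844, 65.93817138671875), 5.289597988128662) (326, 169, 22, 38)
```

View pics/c5.png

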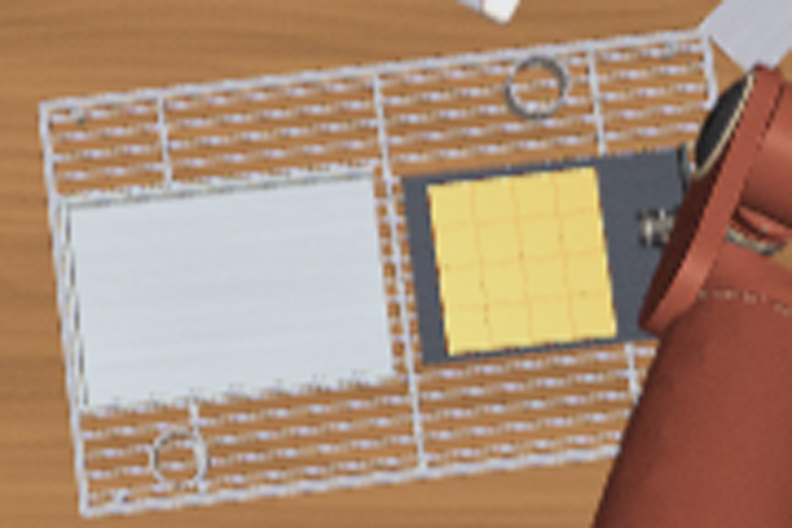

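The sheet is wholly out of the tray with a clear gap at crop (400,270). The pastry is still in place, and the tray is empty and unmoved. I release and rise.

jog_arm:
  targets:
    - [[0, 0, 0], [0, 0, 0], 30]
    - [[0, 0, 0], [0, 0, 0], 30]
    - [[0, 0, 0], [0, 0, 0], 30]
    - [[0, 0, -0.5], [0, 0, 0], 30]
    - [[0, 0, -1.5], [0, 0, 0], 30]
    - [[0, 0, -3.5], [0, 0, 0], 30]
    - [[0, 0, -6], [0, 0, 0], 30]
    - [[0, 0, -8], [0, 0, 0], 30]

```text
time: 14.85
tool_pos: [0.6024, -0.2067, 0.2374]
tool_rot: [0.001, 0.998, 0.059, 0.002]
contact_force: [0.3, -0.9, 1.3]
gripper_width: 0.301
grasp_force: 0.0
```

Run:
```python
from h import *
go([.5187,.4305,.23],96.4)
p,d,s=snap('wrist','w6'); C=cam('wrist',s); X=cloud(C,d)
pm=((p[...,0]>150)&(p[...,2]<140)&(p[...,1]>120)).astype(np.uint8)
c=max(cv2.findContours(pm,0,2)[0],key=cv2.contourArea)[:,0]
print('pastry',cv2.minAreaRect((ray(C,c,.035)[:,:2]*1000).astype(np.float32)),cv2.boundingRect(c))
z=X[...,2]; m=(z>.036)&(z<.044)
h=cv2.cvtColor(p,cv2.COLOR_RGB2HSV); 
for v in(100,130,160): 
    row=[(u,round(float(X[v,u,0]),3),round(float(X[v,u,1]),3),round(float(z[v,u]),3)) for u in range(0,420) if .026<z[v,u]<.05 and X[v,u,1]<-.14]
    print(row[::6])
```

```text
shift [ -0.33 -25.71   0.24] turn [  0.03  -0.   -11.21] t 14.85
pastry ((671.6502685546875, -355.02734375), (269.4627685546875, 298.5414123535156), 21.626203536987305) (307, 0, 253, 258)
[]
[(224, 0.655, -0.141, 0.028), (230, 0.655, -0.147, 0.027), (237, 0.656, -0.155, 0.028), (243, 0.657, -0.161, 0.027), (249, 0.658, -0.168, 0.027), (255, 0.659, -0.175, 0.029), (261, 0.66, -0.181, 0.028), (267, 0.66, -0.188, 0.028), (275, 0.662, -0.197, 0.04)]
[(222, 0.621, -0.14, 0.028), (228, 0.622, -0.147, 0.027), (234, 0.623, -0.154, 0.028), (240, 0.624, -0.161, 0.028), (246, 0.624, -0.168, 0.028), (252, 0.625, -0.175, 0.027), (258, 0.626, -0.181, 0.028), (266, 0.627, -0.191, 0.028), (272, 0.628, -0.197, 0.027), (278, 0.631, -0.204, 0.043)]
```

jog_arm:
  targets:
    - [[-0.2, -12, 0.1], [0, 0, -5.5], 100]
    - [[-0.2, -12, 0.1], [0, 0, -5.5], 100]
    - [[-0.2, -12, 0.1], [0, 0, -5.5], 100]
    - [[-0.2, -12, 0.1], [0, 0, -5.5], 100]
    - [[-0.3, -25.7, 0.2], [0, 0, -11.2], 100]
    - [[-0.3, -25.7, 0.2], [0, 0, -11.2], 100]
    - [[-0.3, -25.7, 0.2], [0, 0, -11.2], 100]
    - [[-0.3, -25.7, 0.2], [0, 0, -11.2], 100]

```text
time: 15.9
tool_pos: [0.5366, 0.2913, 0.2303]
tool_rot: [0.001, 0.688, 0.726, 0.001]
contact_force: [1.0, 0.6, -0.1]
gripper_width: 1.0
grasp_force: 0.0
```

```bash
python3 -c "
from h import *
go([.5187,.4305,.2],96.4)"
```

```text
shift [ 5.6  -0.42  1.21] turn [ 0.01 -0.   -0.42] t 15.9
```

jog_arm:
  targets:
    - [[5, -0.4, 1.2], [0, 0, -0.4], 100]
    - [[5, -0.4, 1.2], [0, 0, -0.4], 100]
    - [[5, -0.4, 1.2], [0, 0, -0.4], 100]
    - [[5, -0.4, 1.2], [0, 0, -0.4], 100]
    - [[5, -0.4, 1.2], [0, 0, -0.4], 100]

```text
time: 16.52
tool_pos: [0.5219, 0.4127, 0.2004]
tool_rot: [0.0, 0.67, 0.742, 0.001]
contact_force: [-0.3, 0.2, 0.1]
gripper_width: 1.002
grasp_force: 0.0
```

Run:
```python
from h import *
p,d,s=snap('wrist','w7'); C=cam('wrist',s); X=cloud(C,d); z=X[...,2]; print(s['tool_pos'])
m=((z>.078)&(z<.105)&(abs(X[...,0]-.5187)<.03)&(abs(X[...,1]-.43)<.08)).astype(np.uint8)
ct=max(cv2.findContours(m,0,2)[0],key=cv2.contourArea)[:,0]
print(cv2.minAreaRect((ray(C,ct,.087)[:,:2]*1000).astype(np.float32)))
go([.5187,.4305,.0587],96.4)
# tray, from the top view with the sheet out
z5=np.load('pics/t5.npz'); C=cam('top'); P=z5['p'].astype(int); X5=cloud(C,z5['d'])
for n,f in(('top0','pics/top0.npz'),('t5','pics/t5.npz')):
    q=np.load(f); h=cv2.cvtColor(q['p'],cv2.COLOR_RGB2HSV); X0=cloud(C,q['d'])
    a=np.radians(6.9);v=X0[...,0]*-np.sin(a)+X0[...,1]*np.cos(a); e=X0[...,0]*np.cos(a)+X0[...,1]*np.sin(a)
    mm=(X0[...,2]>.042)&(X0[...,2]<.06)&(abs(v-.2)<.02)&(abs(e-.574)<.06)
    rr=[X0[...,2]>.042][0]&(X0[...,2]<.06)&(v>.05)&(v<.18)
    print(n,'closed v',v[mm].mean(),'rims e',np.median(e[rr&(abs(e-.65)<.02)]),np.median(e[rr&(abs(e-.496)<.02)]))
```

```text
[0.52190483 0.41268188 0.20037415]
((518.7734985351562, 429.75738525390625), (23.02359962463379, 111.34977722167969), 6.469748020172119)
shift [ 0.72 -0.07  5.67] turn [ 0.01 -0.   -0.08] t 16.575
top0 closed v 0.19078534130711172 rims e 0.6430145690412326 0.5056445568660403
t5 closed v 0.2018433624302567 rims e 0.6532520183454034 0.4964317811257709
```

jog_arm:
  targets:
    - [[0.7, -0.1, 1.5], [0, 0, -0.1], 100]
    - [[0.7, -0.1, 3.5], [0, 0, -0.1], 100]
    - [[0.7, -0.1, 5], [0, 0, -0.1], 100]
    - [[0.7, -0.1, 5.65], [0, 0, -0.1], 100]
    - [[0.7, -0.1, 5.65], [0, 0, -0.1], 100]
    - [[0.7, -0.1, 5.65], [0, 0, -0.1], 0]
    - [[0.7, -0.1, 5.65], [0, 0, -0.1], 0]
    - [[0.7, -0.1, 5.65], [0, 0, -0.1], 0]

```text
time: 17.58
tool_pos: [0.5175, 0.4313, 0.0595]
tool_rot: [0.0, 0.665, 0.747, 0.001]
contact_force: [-0.7, -0.2, 0.4]
gripper_width: 0.379
grasp_force: 0.0
```

jog_arm:
  targets:
    - [[0, 0, 0], [0, 0, 0], 0]
    - [[0, 0, 0], [0, 0, 0], 0]
    - [[0, 0, -0.2], [0, 0, 0], 0]
    - [[0, 0, -0.6], [0, 0, 0], 0]
    - [[0, 0, -1.4], [0, 0, 0], 0]
    - [[0, 0, -2.4], [0, 0, 0], 0]
    - [[0, 0, -3.4], [0, 0, 0], 0]
    - [[0, 0, -3.8], [0, 0, 0], 0]

```text
time: 18.58
tool_pos: [0.5179, 0.4316, 0.1565]
tool_rot: [0.001, 0.665, 0.747, 0.002]
contact_force: [1.0, 1.1, -7.4]
gripper_width: 0.274
grasp_force: 60.0
```

```bash
python3 -c "
from h import *
s=state();print(s['tool_pos'],s['contact_force'])
e,v=.5744,.113; a=np.radians(6.9); c,n=np.cos(a),np.sin(a)
go([e*c-v*n,e*n+v*c,.13],96.9)"
```

```text
[0.51790099 0.43160172 0.15645699] [ 0.95724837  1.07643703 -7.40128672]
shift [-10.13   0.37   1.04] turn [ 0.03 -0.02 -0.03] t 18.575
```

jog_arm:
  targets:
    - [[-0.6, 0, 0], [0, 0, 0], 0]
    - [[-2, 0.1, 0], [0, 0, 0], 0]
    - [[-4, 0.2, 0], [0, 0, 0], 0]
    - [[-6, 0.3, 0], [0, 0, 0], 0]
    - [[-8, 0.4, 0], [0, 0, 0], 0]
    - [[-9.5, 0.4, 0.5], [0, 0, 0], 0]
    - [[-10.1, 0.4, 1], [0, 0, 0], 0]
    - [[-10.1, 0.4, 1.5], [0, 0, 0], 0]

```text
time: 19.58
tool_pos: [0.5553, 0.18, 0.1138]
tool_rot: [-0.001, 0.665, 0.746, -0.001]
contact_force: [0.1, 0.0, -7.4]
gripper_width: 0.27
grasp_force: 59.9
```

jog_arm:
  targets:
    - [[0, 0, 0], [0, 0, 0], 0]
    - [[0, 0, 0], [0, 0, 0], 0]

```text
time: 19.82
tool_pos: [0.5561, 0.1824, 0.1157]
tool_rot: [-0.0, 0.664, 0.748, 0.0]
contact_force: [0.8, 0.3, -7.6]
gripper_width: 0.27
grasp_force: 59.9
```

Run:
```python
from h import *
p,d,s=snap('wrist','w8'); C=cam('wrist',s); X=cloud(C,d); print(s['tool_pos'],s['tool_rot'])
a=np.radians(6.9); e=X[...,0]*np.cos(a)+X[...,1]*np.sin(a); v=-X[...,0]*np.sin(a)+X[...,1]*np.cos(a)
for r in (110,150,190,230,270):
    print(r,[(u,round(float(e[r,u]),4),round(float(v[r,u]),3),round(float(X[r,u,2]),3)) for u in range(100,460) if abs(X[r,u,2]-X[r,u-1,2])>.006])
```

```text
[0.5561352  0.18236635 0.11568878] [-5.13903529e-05  6.64074116e-01  7.47666724e-01  1.87682379e-04]
110 [(103, 0.4348, 0.194, 0.001), (120, 0.4599, 0.194, 0.024), (124, 0.4512, 0.194, -0.0), (141, 0.4755, 0.194, 0.025), (146, 0.4687, 0.194, -0.0), (152, 0.4933, 0.193, 0.05), (293, 0.5741, 0.189, 0.258), (294, 0.5861, 0.193, 0.027), (403, 0.6752, 0.194, -0.001), (417, 0.676, 0.193, 0.023), (421, 0.6892, 0.194, 0.0), (438, 0.6913, 0.193, 0.023), (443, 0.7072, 0.194, -0.0), (459, 0.7065, 0.193, 0.024)]
150 [(105, 0.4441, 0.165, 0.024), (110, 0.4349, 0.163, -0.0), (125, 0.4596, 0.165, 0.025), (130, 0.452, 0.163, 0.001), (146, 0.4997, 0.171, 0.082), (410, 0.6849, 0.162, -0.001), (412, 0.6759, 0.165, 0.023), (416, 0.6895, 0.162, -0.0), (432, 0.6911, 0.165, 0.023), (437, 0.7073, 0.162, -0.001), (453, 0.7067, 0.165, 0.024), (457, 0.7238, 0.162, -0.001)]
190 [(109, 0.4653, 0.144, 0.065), (145, 0.4596, 0.128, -0.001), (151, 0.4998, 0.148, 0.082), (248, 0.5621, 0.16, 0.136), (308, 0.5922, 0.147, 0.082), (405, 0.6849, 0.128, -0.001), (407, 0.676, 0.134, 0.023), (412, 0.6907, 0.128, -0.001), (42
[... 862 characters left out ...]
4), (129, 0.4348, 0.051, -0.001), (143, 0.4595, 0.064, 0.023), (147, 0.4516, 0.051, -0.001), (161, 0.4997, 0.095, 0.082), (223, 0.5492, 0.122, 0.132), (236, 0.5563, 0.126, 0.14), (320, 0.5935, 0.122, 0.132), (321, 0.5741, 0.189, 0.258), (322, 0.5945, 0.122, 0.132), (333, 0.6097, 0.095, 0.081), (358, 0.5741, 0.189, 0.258), (359, 0.6264, 0.095, 0.081), (395, 0.6841, 0.051, -0.0), (397, 0.677, 0.062, 0.021), (402, 0.6914, 0.051, -0.002), (416, 0.6923, 0.063, 0.023), (420, 0.7078, 0.051, -0.001), (430, 0.5741, 0.189, 0.258), (431, 0.7185, 0.051, -0.001), (434, 0.7073, 0.064, 0.023), (438, 0.7253, 0.05, -0.002), (452, 0.7226, 0.064, 0.023), (456, 0.7412, 0.051, -0.0), (459, 0.7326, 0.061, 0.017)]
```

View pics/w8.png

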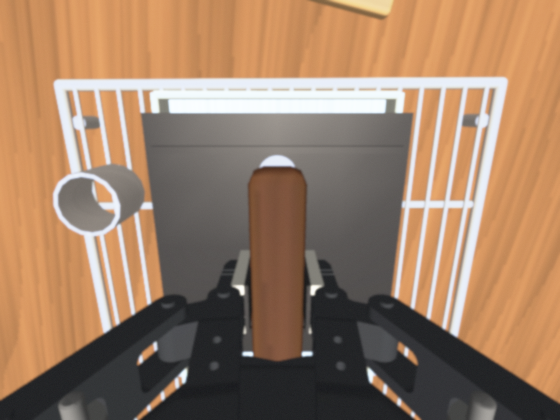

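The press hovers square over the tray: plate top edge at row 112, columns 145–411; behind it the closed end's rim runs along row 97, columns 153–403. Now I compare the two centres finely.

Run:
```python
from h import *
z=np.load('pics/w8.npz'); s=dict(tool_pos=z['pos'],tool_rot=z['rot']); C=cam('wrist',s); X=cloud(C,z['d'])
a=np.radians(6.9)
def ev(uv,zz): w=ray(C,uv,zz); return np.c_[w[:,0]*np.cos(a)+w[:,1]*np.sin(a),-w[:,0]*np.sin(a)+w[:,1]*np.cos(a)]
Z=X[...,2]
L=[];Rr=[]
for r in range(125,280,5):
    u=np.where(abs(Z[r,140:420]-.082)<.004)[0]+140; l,g=ev([[u.min()-.5,r],[u.max()+.5,r]],.082); L.append(l);Rr.append(g)
L,Rr=np.array(L),np.array(Rr); pz=Z[130:160,180:240].mean()
print('plate top z',pz,'L',np.polyfit(L[:,1]-.12,L[:,0],1),'R',np.polyfit(Rr[:,1]-.12,Rr[:,0],1))
F=[];B=[];I=[]
for u in range(175,390,8):
    r=np.where(abs(Z[90:150,u]-.082)<.004)[0]+90; F.append(ev([[u,r.min()-.5]],.082)[0])
    r=np.where(abs(Z[80:120,u]-.050)<.004)[0]+80; B.append(ev([[u,r.min()-.5]],.05)[0])
F,B=np.array(F),np.array(B); print('front',np.median(F[:,1]),'closed outer',np.median(B[:,1]),np.polyfit(B[:,0]-.574,B[:,1],1))
T=[]
for r in range(98,110,2):
    u=np.where(abs(Z[r,140:420]-.05)<.004)[0]+140; l,g=ev([[u.min()-.5,r],[u.max()+.5,r]],.05); T.append([l[0],g[0]])
T=np.array(T);print('tray outer',T.round(4).tolist(),T.mean(1).round(4))
```

```text
plate top z 0.08316806274137953 L [0.00134246 0.49922247] R [0.0013995  0.64874617]
front 0.1910070536625697 closed outer 0.2047751686732711 [-0.00183625  0.20477748]
tray outer [[0.4931, 0.6548], [0.493, 0.6549], [0.4928, 0.6551], [0.4933, 0.6552], [0.4932, 0.6547], [0.493, 0.6549]] [0.574  0.574  0.574  0.5743 0.5739 0.5739]
```

jog_arm:
  targets:
    - [[0.1, 0, 0.4], [0, 0, 0], 0]
    - [[0.2, 0, 0.8], [0, 0, 0], 0]
    - [[0.2, 0, 1.1], [0, 0, 0], 0]
    - [[0.2, 0, 1.4], [0, 0, 0], 0]
    - [[0.2, 0, 1.6], [0, 0, 0], 0]
    - [[0.2, 0, 1.75], [0, 0, 0], 0]
    - [[0.2, 0, 1.82], [0, 0, 0], 0]
    - [[0.2, 0, 1.82], [0, 0, 0], 0]

```text
time: 20.88
tool_pos: [0.5557, 0.1862, 0.0701]
tool_rot: [0.0, 0.665, 0.747, 0.0]
contact_force: [0.7, -0.2, -7.5]
gripper_width: 0.264
grasp_force: 59.9
```

jog_arm:
  targets:
    - [[0.08, 0, 0], [0, 0, 0], 0]
    - [[0.16, 0, 0], [0, 0, 0], 0]
    - [[0.22, 0, 0], [0, 0, 0], 0]
    - [[0.26, 0, 0], [0, 0, 0], 0]
    - [[0.26, 0, 0], [0, 0, 0], 0]

```text
time: 21.5
tool_pos: [0.555, 0.1921, 0.0703]
tool_rot: [0.001, 0.665, 0.747, -0.0]
contact_force: [0.4, -4.4, -5.3]
gripper_width: 0.273
grasp_force: 60.2
```

jog_arm:
  targets:
    - [[0, 0, 0.03], [0, 0, 0], 0]
    - [[0, 0, 0.06], [0, 0, 0], 0]
    - [[0, 0, 0.08], [0, 0, 0], 0]
    - [[0, 0, 0.08], [0, 0, 0], 0]

```text
time: 22.0
tool_pos: [0.5551, 0.1922, 0.0695]
tool_rot: [0.0, 0.665, 0.747, -0.0]
contact_force: [-3.8, -5.3, 1.8]
gripper_width: 0.269
grasp_force: 61.2
```

jog_arm:
  targets:
    - [[0, 0, 0.04], [0, 0, 0], 0]
    - [[0, 0, 0.04], [0, 0, 0], 0]
    - [[0, 0, 0.04], [0, 0, 0], 60]
    - [[0, 0, 0.04], [0, 0, 0], 80]
    - [[0, 0, 0.04], [0, 0, 0], 80]
    - [[0, 0, -0.5], [0, 0, 0], 80]
    - [[0, 0, -2], [0, 0, 0], 80]
    - [[0, 0, -4], [0, 0, 0], 80]

```text
time: 23.0
tool_pos: [0.554, 0.1926, 0.1686]
tool_rot: [-0.001, 0.665, 0.747, -0.001]
contact_force: [0.8, -0.5, 0.8]
gripper_width: 0.802
grasp_force: 0.0
```

jog_arm:
  targets:
    - [[0, 0, -2], [0, 0, 0], 80]
    - [[0, 0, -3], [0, 0, 0], 80]
    - [[0, 0, -3], [0, 0, 0], 80]

```text
time: 23.38
tool_pos: [0.5564, 0.1931, 0.2472]
tool_rot: [0.002, 0.665, 0.747, 0.003]
contact_force: [-0.8, 0.8, -0.4]
gripper_width: 0.799
grasp_force: 0.0
```

Run:
```python
from h import *
p,d,s=snap('wrist','w9'); C=cam('wrist',s); X=cloud(C,d); print(s['tool_pos'])
a=np.radians(6.9); e=X[...,0]*np.cos(a)+X[...,1]*np.sin(a); v=-X[...,0]*np.sin(a)+X[...,1]*np.cos(a); Z=X[...,2]
k=(Z>.028)&(Z<.048)&(e>.505)&(e<.645)&(v>.045)&(v<.19)&~((e>.55)&(e<.60))
A=np.c_[e[k]-.574,v[k]-.12,np.ones(k.sum())]; r=np.linalg.lstsq(A,Z[k],rcond=None)[0]
w=abs(A@r-Z[k])<.002; print('plate plane tilt,z',np.linalg.lstsq(A[w],Z[k][w],rcond=None)[0].round(4),w.mean())
t=[(round(float(v[q,330]),4),round(float(Z[q,330]),3)) for q in range(420) if .18<v[q,330]<.22]; print(t)
m=((Z>.088)&(Z<.115)&(abs(e-.574)<.03)&(v<.21)&(v>.03)).astype(np.uint8)
c=max(cv2.findContours(m,0,2)[0],key=cv2.contourArea)[:,0]; w=ray(C,c,.097)
print('handle',cv2.minAreaRect((w[:,:2]*1000).astype(np.float32)))
```

```text
[0.55640853 0.19313173 0.24719718]
plate plane tilt,z [-0.0014  0.0007  0.0354] 0.9379393673110721
[(0.22, 0.0), (0.2189, -0.001), (0.2178, -0.001), (0.2166, -0.001), (0.2144, 0.024), (0.2134, 0.024), (0.2123, 0.024), (0.2112, 0.025), (0.2101, 0.024), (0.2091, 0.023), (0.208, 0.024), (0.2074, -0.001), (0.2063, -0.0), (0.2043, 0.051), (0.2033, 0.051), (0.2023, 0.05), (0.2013, 0.05), (0.2003, 0.051), (0.1993, 0.036), (0.1982, 0.035), (0.1972, 0.036), (0.1961, 0.036), (0.195, 0.036), (0.194, 0.037), (0.1929, 0.035), (0.1918, 0.035), (0.1907, 0.035), (0.1897, 0.036), (0.1886, 0.036), (0.1875, 0.036), (0.1865, 0.037), (0.1853, 0.036), (0.1843, 0.036), (0.1831, 0.035), (0.1821, 0.037), (0.1811, 0.038), (0.18, 0.038), (0.1992, 0.389), (0.1992, 0.389), (0.1992, 0.389)]
handle ((555.5156860351562, 191.08090209960938), (23.42696189880371, 111.83058166503906), 6.883267402648926)
```

View pics/w9.png

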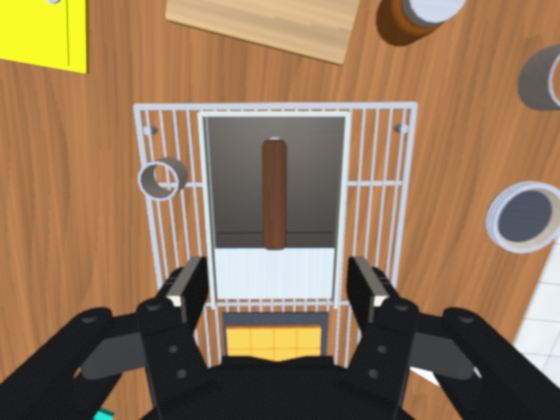

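The press lies flat in the tray (plate top z 0.0354, no tilt), right against the closed end at row 115. The sheet with the pastry is clear below at (275,330).

```bash
python3 -c "
from plant import *
print(job_done())"
```

```text
the job is handed in; nothing more can be done
None
```

I handed the job in at about 23.4 s of the 64 s. By my measurements, the sheet lies flat on the rack's free half with the pastry in place, and the press sits flat in the tray against the closed end; the system returned no verdict.

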